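# Clamp the rotary handpiece in its hinged bench saddle

## Robot

A 6-joint arm with a two-finger parallel gripper is mounted at the origin on the work surface. World frame = base frame: x ahead of the robot, y to its left, z up, the work surface at z = 0. Lengths are in m, angles in rad, forces in N, time in s.
With the tool pointing down it reaches from about 0.325 to 0.85 m from the base axis. Payload 4.4 kg.
Tool frame: the origin (TCP) lies on the mounting face of the last link; the fingertips stand 199 mm ahead of it and the grasp point (between the pads) lies 180 mm ahead of it (r.tip_extent is the distance from the TCP to the fingertips, in m); z points along the fingers, y is the direction in which the jaws open and shut (so a half turn about z gives the same grasp; the last joint's range is limited). The gripper opens to 94 mm and grips with 3 to 60 N. Pads are 16 mm wide; open, the fingers measure 119 mm over their backs; the gripper's body (75 mm by 177 mm) begins 78 mm behind the grasp point.
Start: joints at [0.978, 0.207, 1.542, -0, 1.393, -0.15], TCP at [0.246, 0.52, 0.405] pointing down, gripper open.
Joint ranges: [-2.73, 2.73], [-0.86, 2.22], [0.23, 2.46], [-1.11, 4.25], [0.08, 2.63], [-2.82, 2.82]. Speed limits (rad/s): [2.79, 2.79, 3.14, 3.14, 3.14, 3.14].

## Interface

Orientations are given as a unit quaternion [x, y, z, w].
In Python, from rig import r, camera, workorder gives the robot as it stands.
- The arm moves only by the shell command python3 -m crank 'ROWS'. ROWS is JSON, a list of rows, each a list of 5 numbers: the gripper command: -1 is fully open, 1 is shut, values between are in proportion, then the shift along the world's x, y, z in cm, then the turn about the world's z in degrees. In form: [[grip, dx, dy, dz, turn], ...]. A call has 1 to 10 rows; each row shifts and turns the commanded pose from where the row before left it; what a row does not reach is not made up. A row lasts 1/8 s, in which the tool goes at most 62.5 mm and 10.7 degrees, less where a joint would pass 70% of its speed; a pose out of reach is approached as far as the arm can. A call with a gripper value outside its range is refused whole. The fingers move at their own pace and stop on an object; the grip force is fixed at half the most. Time passes only in rows, so rows that do not move let the fingers close. It gives the time, the measured TCP pose, the force and the opening at its end, in the units of the state.
- r.sense(): the state, without advancing time (a new reading comes with each control period).
- camera(name): name is "scene" or "top" or "wrist"; returns a dict with "img" (480x640x3 uint8, red, green, blue), "range_z" (480x640 float32, m along the optical axis (not along the pixel's ray), 0 where there is no reading), "camera_matrix" (3x3 intrinsics, pixels), "eye" and "attitude" of the camera in the world. Camera axes: x right, y down, z forward; pixel columns grow to the right and rows downward; lengths in m; the calibration is good to about 2 mm. A picture is of the moment at which its call begins.
- workorder.close_job(): hands the job in, once; it reports no verdict.
The state is a dict: "clock": time; "qpos": joint angles; "joint_vel": joint speeds; "joint_efforts": joint torques, N m; "eef_pos": TCP position; "eef_rot": TCP orientation; "ft_force": force on the tool from outside, world axes, zero at the start; "ft_torque": the same for the moment, N m; "finger_gap": finger opening in m.
Only numpy, scipy, OpenCV 4.12 (cv2) and the standard library are available. Lean on these libraries where they do the work, as an engineer would, in place of code of your own. Each camera call takes 0.05 s, during which the arm holds its last target. There are 200 camera calls.

## Task

Lock the rotary handpiece into its bench clamp: gently swing the clamp's hinged half over until its pad bears on the barrel, then swing the bolt up into the slot of the lug and push its nut, passed over the raised lips, down onto the lug until it holds the handpiece firmly. Don't squeeze the handpiece hard, don't force the bolt, leave the handpiece where it lies and the other things on the bench alone, and let go at the end.

Things in the scene. Friction and masses are not known exactly. Their poses are not given: they have to be found in the camera images.
- clamp: Fixed grey saddle clamp, base plate 60 x 116 x 10 mm. Origin under the middle of the plate, on the bench. x runs along the handpiece's barrel, y from the swing bolt (y = -36 mm) to the hinge (y = +36 mm), z up. A steel V holds the barrel with its axis at y = 0, z = 34 mm. It is turned by up to 35 degrees either way.
- cap_hinge (a point): Point on the clamp, the middle of the hinge pin of the hinged half: clamp y = +36, z = 36 mm. The pin runs along the clamp's x axis.
- cap (a joint): Angle (rad) of the hinged half about its pin: 0 = level over the barrel, 1.57 = upright, up to 2.0 = leaning back. The half is a grey arch 26 mm wide along the barrel, 0.20 kg, with a lug at its free end. It stays where it is left (hinge friction 0.10 N m, about 1.5 N at the lug).
- cap_pad (a point): Point of the hinged half under the top of its arch, 36 mm from the pin. A rubber pad screw here stands out by an unmeasured 0.3 to 4.5 mm, so the half comes to bear on the barrel at an unknown angle of 0.01 to 0.13 rad, found only by feel. Force at the lug is doubled at the barrel; over 30 N on the barrel squeezes it: press the lug with 4 to 10 N.
- cap_lug (a point): Middle of the lug, 76 mm from the hinge pin and (half level) 4 mm above it. The lug is two prongs 8 mm thick, 26 mm wide over both, with an open slot 10 mm wide between; the slot's floor is 66 mm from the pin, the prongs end 88 mm from it. Shut fingers can push it over from behind, on the face that is upper when shut, and press on that face.
- cap_seat (a point): Middle of the nut's seat on the lug's upper face, 72 mm from the pin (8 mm above the pin when level). Axes are the hinged half's, parallel to the clamp's when level. At the prongs' ends, 84 to 88 mm from the pin, lips rise 4 mm above this face and keep the nut in, 2 mm clear of its collar when the bolt is upright.
- bolt_pivot (a point): Point on the clamp, the middle of the swing bolt's pivot: clamp y = -36, z = 14 mm. The pivot runs along the clamp's x axis.
- bolt (a joint): Angle (rad) of the swing bolt about its pivot: 0 = upright, positive = leaning outwards (to the clamp's -y), stop at 1.05; below 0 it leans inwards until its 8 mm shank meets the floor of the lug's slot at about -0.06; forcing it there with over 25 N counts as damage. It stays where it is left (friction 0.06 N m).
- nut (a joint): How far (m) the nut is slid out along the bolt, 0 to 0.024 (stop). It grips the bolt: about 9 N to slide it, stays where left. Its underside lies 28 mm + this from the pivot. With the half bearing, the lug's face is 30 to 39 mm from the pivot, the lips 4 mm higher: draw the nut out to 0.019 or more to pass them. To seat it push down with 14 to 19 N in all: less stays slack, more squeezes.
- nut_seat (a point): Middle of the nut's underside: a steel collar 20 mm in diameter and 6 mm thick.
- nut_grip (a point): Grasp point on the nut's thumb piece, a flat steel tab 14 mm thick (along the clamp's x), 24 mm wide, from 6 to 38 mm above the nut's underside; this point is on the bolt's axis, 29 mm above the underside. Pinched across its 14 mm it turns between the fingers as the bolt swings. Tips more than 20 mm below it would meet the collar.
- handpiece: Loose cordless rotary handpiece lying in the clamp's V: aluminium barrel 28 mm in diameter and 110 mm long, black ends, bur at the nose, 0.22 kg. Origin on its axis in the middle of the barrel, x axis towards the nose. It may be up to 15 mm off the clamp's middle along its length; it must not be shifted by more than 8 mm.
- hex_key: Bystander: small L-shaped steel key lying near the clamp, 85 mm long, 5 mm thick.
- ring_blank: Bystander: brass ring, 22 mm across, 6 mm high, lying near the clamp.
- needle_file: Bystander: needle file with wooden handle, 170 mm long, origin at the handle's inner end.
- jar: Bystander: amber glass jar, 56 mm across, 60 mm high.
- loupe: Bystander: black loupe, 28 mm across, 22 mm high, with a steel tab.
Mind the look-alikes: they are no part of the job. What is shaped like the clamp but blue or purple is not meant.

How it is judged:
By the outcome, as a careful person would: the job done as asked, in the order asked, and still so for the second after the job is handed in, with the robot touching nothing.
It also fails if it takes over 58 s, if anything falls off the work surface, if the arm or the gripper's body presses on something with over 40 N, if the wrist force passes 120 N, or if a joint passes its speed limit or range.

## Working session

There is one attempt and no reset: what is moved stays moved. The work goes in short steps, Python scripts to look and compute and a shell command to move; the robot and the scene stay as the last step left them, time stands still between calls to the robot, and variables do not carry over. Pictures are saved under pics/ and viewed, about 8 in all and at most 12, crops included, and the job is handed in when it is done.

```bash
mkdir -p pics; ls; python3 - <<'E'
from rig import r,camera
import cv2,numpy as np
s=r.sense();print(s)
for n in("scene","top"):
    c=camera(n);np.savez(f"pics/{n}0.npz",**{k:np.array(c[k]) for k in c})
    cv2.imwrite(f"pics/{n}0.png",c["img"][:,:,::-1]);print(n,c["eye"],c["attitude"],c["camera_matrix"])
a=cv2.imread("pics/top0.png")
E
```

```text
pics
{'clock': 0.0, 'qpos': array([ 9.77463408e-01,  2.07424726e-01,  1.54293286e+00, -1.07270586e-05,
        1.39348665e+00, -1.50481126e-01]), 'joint_vel': array([-0.00114922, -0.00084294,  0.00117215,  0.0015553 ,  0.00035805,
       -0.00189261]), 'joint_efforts': array([-7.60663784e-05, -3.70871222e+01, -2.81417084e+01,  6.96840207e-02,
        3.60410206e-02, -1.85997774e-04]), 'eef_pos': array([0.24619883, 0.51923312, 0.40349763]), 'eef_rot': array([ 2.19619861e-01,  9.75584875e-01, -1.05074563e-03, -4.04186773e-04]), 'ft_force': array([ 0.27028124, -0.47810123, -0.16450421]), 'ft_torque': array([-0.0422256 ,  0.00084516, -0.01697617]), 'finger_gap': 0.09401554900778936}
scene [ 1.04875044 -0.4685051   0.8354774 ] [ 0.85427277  0.36514409 -0.14400146 -0.34080993] [[503.92728433   0.         314.06859852]
 [  0.         503.92728433 236.94048389]
 [  0.           0.           1.        ]]
top [0.43202049 0.02843645 1.00818624] [ 0.71201879 -0.70137045  0.02833619 -0.01748713] [[471.97216327   0.         316.60080315]
 [  0.         471.97216327 249.98387373]
 [  0.           0.           1.        ]]
```

View pics/top0.png

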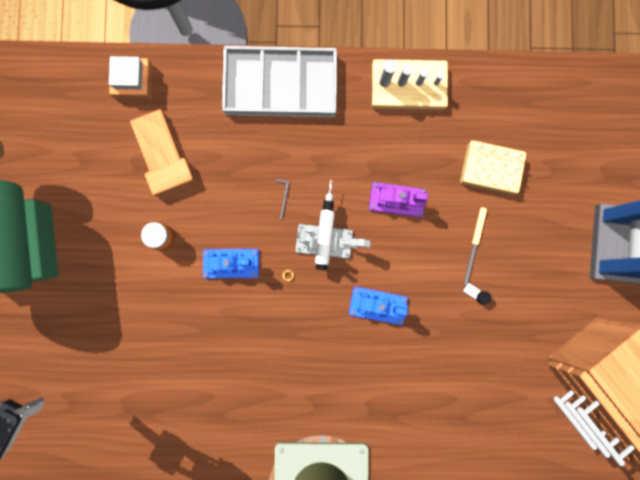

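View pics/scene0.png

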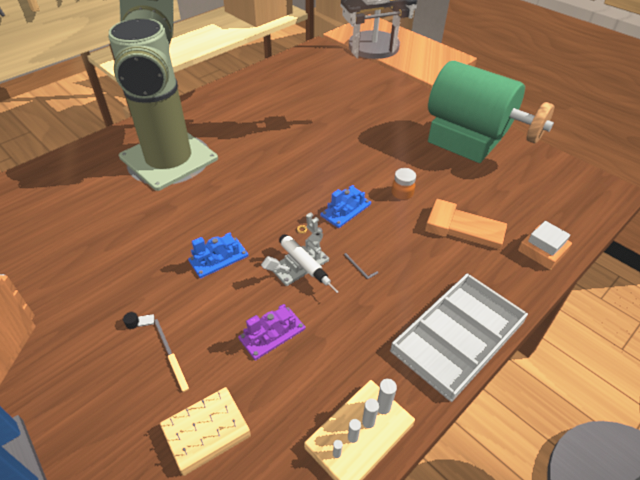

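```bash
cat > h.py <<'E'
import numpy as np,cv2
from scipy.spatial.transform import Rotation as R
def pts(c,mask=None):
    K=c["camera_matrix"];z=c["range_z"];v,u=np.indices(z.shape)
    p=np.stack([(u-K[0,2])/K[0,0]*z,(v-K[1,2])/K[1,1]*z,z],-1)
    return p@R.from_quat(c["attitude"]).as_matrix().T+c["eye"]
def proj(c,P):
    q=(np.atleast_2d(P)-c["eye"])@R.from_quat(c["attitude"]).as_matrix();K=c["camera_matrix"]
    return np.c_[q[:,0]/q[:,2]*K[0,0]+K[0,2],q[:,1]/q[:,2]*K[1,1]+K[1,2]]
E
python3 - <<'E'
from h import *
o=[]
for n,(u0,v0,w,h) in dict(top=(280,170,110,120),scene=(250,195,110,120)).items():
    c=dict(np.load(f"pics/{n}0.npz"));P=pts(c)[v0:v0+h,u0:u0+w]
    i=c["img"][v0:v0+h,u0:u0+w,::-1]
    o.append(cv2.resize(i,(396,432),interpolation=cv2.INTER_CUBIC))
    hs=cv2.cvtColor(c["img"][v0:v0+h,u0:u0+w],cv2.COLOR_RGB2HSV)
    m=(P[...,2]>.006)&(P[...,2]<.15)&(hs[...,1]<70)
    Q=P[m];print(n,Q.min(0),Q.max(0),len(Q))
    if n=="top":
        for zz in np.arange(.005,.11,.01):
            k=Q[(Q[:,2]>=zz)&(Q[:,2]<zz+.01)]
            if len(k):print(round(zz,3),len(k),k.mean(0).round(3),k.min(0).round(3),k.max(0).round(3))
cv2.imwrite("pics/crop0.png",np.hstack(o))
E
```

```text
top [ 0.45788667 -0.11132879  0.00602292] [0.64447092 0.09056032 0.12682669] 2152
0.005 586 [ 0.517 -0.011  0.009] [ 0.483 -0.111  0.006] [0.644 0.091 0.015]
0.015 60 [ 0.513 -0.024  0.019] [ 0.497 -0.044  0.015] [0.549 0.055 0.025]
0.025 258 [ 0.524 -0.003  0.029] [ 0.466 -0.053  0.025] [0.641 0.042 0.035]
0.035 617 [ 0.532 -0.002  0.042] [ 0.458 -0.071  0.035] [0.638 0.042 0.045]
0.045 312 [ 0.52  -0.006  0.047] [ 0.458 -0.078  0.045] [0.596 0.04  0.055]
0.055 51 [ 0.51  -0.059  0.06 ] [ 0.503 -0.091  0.055] [0.517 0.044 0.065]
0.065 77 [ 0.511 -0.064  0.07 ] [ 0.503 -0.089  0.065] [0.532 0.054 0.075]
0.075 54 [0.521 0.032 0.08 ] [ 0.506 -0.077  0.075] [0.536 0.054 0.085]
0.085 52 [0.522 0.04  0.089] [0.509 0.026 0.085] [0.535 0.048 0.094]
0.095 20 [0.52  0.033 0.1  ] [0.508 0.03  0.095] [0.526 0.038 0.103]
0.105 5 [0.523 0.034 0.109] [0.51  0.03  0.105] [0.527 0.038 0.113]
scene [ 0.44093132 -0.15517225  0.00600004] [0.64149555 0.14975469 0.12745566] 2167
```

View pics/crop0.png

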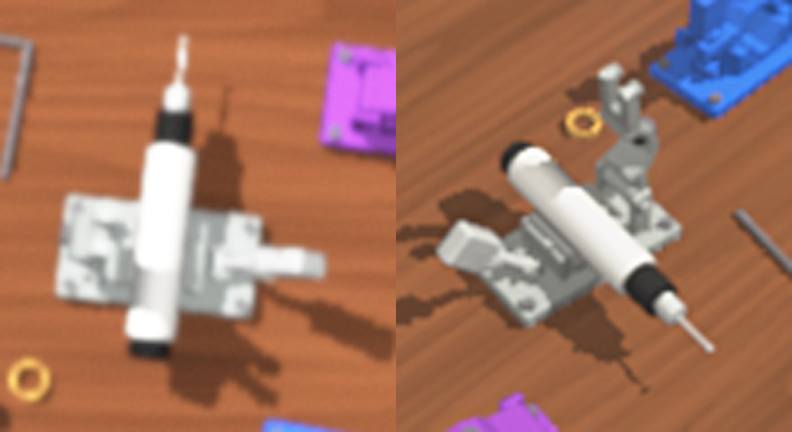

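Look-alikes (top image): grey clamp with handpiece (325,242); blue (231,264), blue (379,306), purple (398,200). The grey one is meant. Its hinged half is upright at +y (image left), and the bolt leans out at -y (right). I'll move above it, turning the jaws to lie along clamp x.

```bash
python3 -m crank '[[1,2.7,-5.2,0,-7],[1,2.7,-5.2,0,-7],[1,2.7,-5.2,0,-7],[1,2.7,-5.2,0,-7],[1,2.7,-5.2,0,-7],[1,2.7,-5.2,0,-7],[1,2.7,-5.2,0,-7],[1,2.7,-5.2,0,-7],[1,2.7,-5.2,0,-7],[1,1,-3,0,-7]]'
python3 - <<'E'
from h import *
from rig import r,camera
s=r.sense();print(s["eef_pos"],s["eef_rot"],s["finger_gap"])
c=camera("wrist");np.savez("pics/w1.npz",**{k:np.array(c[k]) for k in c});cv2.imwrite("pics/w1.png",c["img"][:,:,::-1])
print(c["eye"],c["attitude"])
E
```

```text
clock: 1.35
eef_pos: [0.5002, 0.0189, 0.4042]
eef_rot: [0.742, 0.671, -0.0, -0.0]
ft_force: [0.3, 0.6, -0.1]
finger_gap: 0.0004
[0.50019769 0.01894194 0.40424515] [ 7.41713285e-01  6.70717044e-01 -2.21509368e-04 -2.98022660e-05] 0.0004204275860796997
[0.50694682 0.08904353 0.38427515] [ 0.99126337 -0.05021492 -0.00665247  0.12178315]
```

View pics/w1.png

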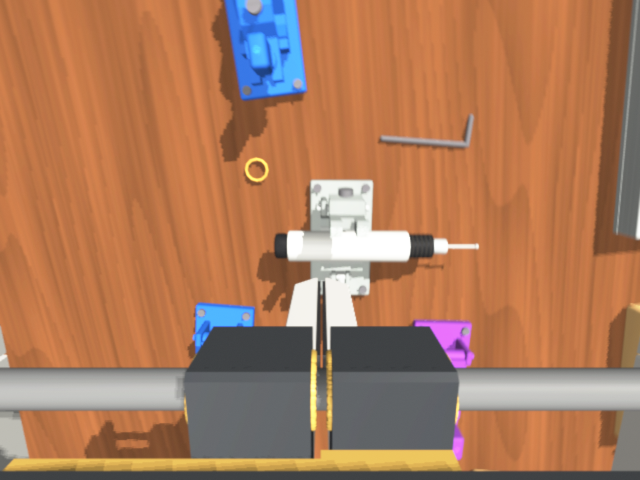

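The wrist view shows the grey plate from (311,181) to (370,294), the barrel along row 245 and the upright half at (347,205). I'll fit the clamp frame and the joint angles.

```bash
python3 - <<'E'
from h import *
def load(n):return dict(np.load(f"pics/{n}.npz"))
w=load("w1");P=pts(w);hs=cv2.cvtColor(w["img"],cv2.COLOR_RGB2HSV)
box=np.zeros(P.shape[:2],bool);box[150:325,255:440]=1
grey=(hs[...,1]<60)&box
m=grey&(abs(P[...,2]-.010)<.0035)
print("board z",np.median(P[300:320,500:560,2]))
m[275:]=0
Q=P[m][:,:2]; print(len(Q),np.median(P[m][:,2]))
# barrel
b=grey&(P[...,2]>.034)&(P[...,2]<.056);b[:232]=0;b[262:]=0
B=P[b];print("barrel z max",np.percentile(B[:,2],98))
d=np.linalg.svd(B[:,:2]-B[:,:2].mean(0),full_matrices=False)[2][0];print("barrel dir",d,np.degrees(np.arctan2(d[1],d[0])),B.mean(0),B.min(0),B.max(0))
th=np.arctan2(d[1],d[0]);
if d[0]<0: th+=np.pi
t=load("top0");T=pts(t);ht=cv2.cvtColor(t["img"],cv2.COLOR_RGB2HSV)
mt=np.zeros(T.shape[:2],bool);mt[215:270,293:380]=1;mt&=(ht[...,1]<70)
mp=mt&(abs(T[...,2]-.010)<.0035)
for nm,q in(("wrist",Q),("top",T[mp][:,:2])):
    rc=cv2.minAreaRect((q*1000).astype(np.float32));print(nm,rc)
c,s=np.cos(th),np.sin(th);Rm=np.array([[c,s],[-s,c]])
for nm,q in(("wrist",Q),("top",T[mp][:,:2])):
    e=q@Rm.T;print(nm,np.percentile(e,[.5,99.5],axis=0)); 
ctr=np.array([.52,-.005])
# cap & bolt clouds in barrel frame
for nm,X,mm in(("wrist",P,grey),("top",T,mt)):
    q=X[mm];e=np.c_[q[:,:2]@Rm.T,q[:,2]]
    for lab,k in(("cap",(e[:,2]>.056)&(q[:,1]>.015)),("bolt",(q[:,1]<-.04)&(e[:,2]>.03))):
        f=e[k]
        if len(f):
            print(nm,lab,len(f),"x",np.percentile(f[:,0],[2,50,98]).round(4))
            for z0 in np.arange(.03,.13,.008):
                g=f[(f[:,2]>=z0)&(f[:,2]<z0+.008)]
                if len(g)>3:print("  z",round(z0,3),len(g),"y",g[:,1].min().round(4),g[:,1].max().round(4))
E
```

```text
board z -0.00036605736154587953
1697 0.009862422162020046
barrel z max 0.04848138592151508
barrel dir [ 0.99455504 -0.10421259] -5.981802572808454 [0.52753919 0.00163467 0.04476537] [ 0.45602946 -0.01701786  0.0354952 ] [0.60534955 0.01909088 0.04964582]
wrist ((517.9785766601562, 11.279415130615234), (94.2718734741211, 59.91649627685547), 84.19164276123047)
top ((517.8914794921875, -0.8116378784179688), (115.20864868164062, 59.70338439941406), 84.44713592529297)
wrist [[0.48401562 0.01846271]
 [0.54366639 0.11228323]]
top [[ 0.48553308 -0.00424557]
 [ 0.54497397  0.11032893]]
wrist cap 4216 x [0.4836 0.5016 0.5255]
  z 0.062 6 y 0.1121 0.1122
  z 0.07 108 y 0.1057 0.1122
  z 0.078 314 y 0.0984 0.1115
  z 0.086 407 y 0.0836 0.1039
  z 0.094 167 y 0.0858 0.0943
  z 0.102 95 y 0.0857 0.0934
  z 0.11 14 y 0.0846 0.0922
  z 0.118 465 y 0.0829 0.0956
top cap 204 x [0.4267 0.5137 0.5276]
  z 0.07 21 y 0.1005 0.1081
  z 0.078 41 y 0.0945 0.1086
  z 0.086 45 y 0.0812 0.0995
  z 0.094 17 y 0.0843 0.0918
  z 0.102 7 y 0.084 0.0906
  z 0.118 56 y 0.0812 0.0933
top bolt 166 x [0.5072 0.5147 0.5232]
  z 0.03 9 y 0.0002 0.0048
  z 0.038 11 y -0.0178 -0.0034
  z 0.046 22 y -0.0251 0.0001
  z 0.054 32 y -0.038 -0.0032
  z 0.062 50 y -0.038 -0.0107
  z 0.07 42 y -0.0324 -0.0159
```

```bash
cat >> h.py <<'E'
YAW=np.radians(-5.8);C=np.array([.5177,-.0003,0])
RC=R.from_euler('z',YAW).as_matrix()
def toc(X):return (X-C)@RC      # world->clamp
def tow(x):return np.asarray(x)@RC.T+C
E
python3 - <<'E'
from h import *
w=dict(np.load("pics/w1.npz"));P=toc(pts(w));hs=cv2.cvtColor(w["img"],cv2.COLOR_RGB2HSV)
m=(hs[...,1]<60);m[275:]=0;m[:150]=0;m[:,:255]=0;m[:,440:]=0
Q=P[m]*1000
L=Q[(Q[:,2]>112)&(Q[:,1]>15)];print("lug",len(L),L.min(0),L.max(0),np.percentile(L,[5,50,95],axis=0).round(1))
A=Q[(Q[:,2]>60)&(Q[:,2]<112)&(Q[:,1]>15)];print("arch",np.percentile(A,[1,50,99],axis=0).round(1))
B=Q[(abs(Q[:,1])<13)&(Q[:,2]>35)];print("barrel",np.percentile(B,[1,50,99],axis=0).round(1))
# fingers
F=P[270:330,280:370];F=F[F[...,2]>.15]*1000;print("finger",np.percentile(F,[1,50,99],axis=0).round(1))
F=F[F[:,2]<225];print("tip",F.min(0),F.max(0))
t=dict(np.load("pics/top0.npz"));T=toc(pts(t));ht=cv2.cvtColor(t["img"],cv2.COLOR_RGB2HSV)
q=T[(ht[...,1]<70)&(abs(T[...,0])<.02)&(T[...,1]<-.036)&(T[...,1]>-.12)&(T[...,2]>.03)]*1000
print("bolt top",np.percentile(q,[1,50,99],axis=0).round(1))
s=dict(np.load("pics/scene0.npz"));S=toc(pts(s));hh=cv2.cvtColor(s["img"],cv2.COLOR_RGB2HSV)
q2=S[(hh[...,1]<70)&(abs(S[...,0])<.02)&(S[...,1]<-.036)&(S[...,1]>-.12)&(S[...,2]>.03)]*1000
print("bolt scene",np.percentile(q2,[1,50,99],axis=0).round(1))
for q in(q,q2):
    for b in np.arange(.5,1.06,.05):
        d=np.array([-np.sin(b),np.cos(b)]);e=q[:,1:]-[-36,14];al=e@d;pe=e@[np.cos(b),np.sin(b)]
        print(round(b,2),"along",np.percentile(al,[99]).round(1),"perp",np.percentile(pe[al>48],[1,99]).round(1))
for th in np.arange(1.49,-.01,-.1):
    y=36-79*np.cos(th)+8*np.sin(th)+8;z=36+79*np.sin(th)+8*np.cos(th);p=tow([0,y/1e3,z/1e3])
    print("th %.2f y %.1f z %.1f  TCPworld"%(th,y,z),(p+[0,0,.199]).round(4))
E
```

```text
lug 513 [-19.72685698  29.18739629 112.33456913] [ 12.1776218   87.79947936 384.2751476 ] [[-19.7  30.1 121.2]
 [ -6.4  36.6 124.1]
 [ 11.2  87.8 384.3]]
arch [[-13.9  32.3  73.1]
 [ -0.9  45.2  87.9]
 [ 11.8  58.2 106.7]]
barrel [[-59.8 -10.7  38.7]
 [  9.5   2.6  45.5]
 [ 85.   12.6  48.7]]
finger [[-31.8  25.4 207.5]
 [-19.4  27.2 241.3]
 [ -7.5  51.6 309.8]]
tip [-32.11835684  25.28089838 204.44975619] [ -7.27947057  28.0083017  224.99613223]
bolt top [[ -8.3 -91.4  33. ]
 [ -0.5 -69.5  64.1]
 [  8.6 -50.1  75.9]]
bolt scene [[ -5.9 -89.8  31.2]
 [  5.4 -73.2  62.2]
 [  9.5 -44.3  78.8]]
0.5 along [74.1] perp [-25.9   1.6]
0.55 along [74.4] perp [-22.5   4.2]
0.6 along [74.7] perp [-19.    6.7]
0.65 along [74.8] perp [-15.5   9.2]
0.7 along [74.6] perp [-11.9  11.7]
0.75 along [74.6] perp [-8.4 14.8]
0.8 along [74.3] perp [-4.8 18. ]
0.85 along [74.2] perp [-1.2 21.2]
0.9 along [73.9] perp [ 2.4 24.5]
0.95 along [73.6] perp [ 5.8 27.9]
1.0 along [73.] perp [ 8.4 31.2]
1.05 along [72.2] perp [11.  34.3]
0.5 along [76.4] perp [-24.3   2.8]
0.55 along [76.5] perp [-20.9   5.3]
0.6 a
[... 514 characters left out ...]
h 1.19 y 22.1 z 112.3  TCPworld [0.5199 0.0217 0.3113]
th 1.09 y 14.6 z 109.7  TCPworld [0.5192 0.0142 0.3087]
th 0.99 y 7.3 z 106.4  TCPworld [0.5184 0.007  0.3054]
th 0.89 y 0.5 z 102.4  TCPworld [5.177e-01 2.000e-04 3.014e-01]
th 0.79 y -5.9 z 97.7  TCPworld [ 0.5171 -0.0062  0.2967]
th 0.69 y -11.8 z 92.5  TCPworld [ 0.5165 -0.0121  0.2915]
th 0.59 y -17.2 z 86.6  TCPworld [ 0.516  -0.0174  0.2856]
th 0.49 y -21.9 z 80.2  TCPworld [ 0.5155 -0.0221  0.2792]
th 0.39 y -26.0 z 73.4  TCPworld [ 0.5151 -0.0262  0.2724]
th 0.29 y -29.4 z 66.3  TCPworld [ 0.5147 -0.0296  0.2653]
th 0.19 y -32.1 z 58.8  TCPworld [ 0.5145 -0.0322  0.2578]
th 0.09 y -34.0 z 51.1  TCPworld [ 0.5143 -0.0341  0.2501]
```

Frame: centre (0.518, 0.000), yaw -5.8°. The half is at about 1.49 rad, the bolt at about 0.70, the nut at about 8 mm. Next I go behind the half.

```bash
python3 -m crank '[[1,1.2,2.0,0,0],[1,1.2,2.0,0,0],[1,0,0,-3,0],[1,0,0,-3,0],[1,0,0,-3,0],[1,0,0,0,0]]'
python3 -m crank '[[1,-0.05,-0.4,0,0],[1,-0.05,-0.4,0,0],[1,-0.05,-0.4,0,0],[1,-0.05,-0.4,0,0],[1,-0.05,-0.4,0,0]]'
```

```text
clock: 2.15
eef_pos: [0.5217, 0.062, 0.3117]
eef_rot: [0.739, 0.674, -0.003, -0.003]
ft_force: [0.7, -0.8, 0.2]
finger_gap: 0.0003
clock: 2.78
eef_pos: [0.5211, 0.0413, 0.3152]
eef_rot: [0.74, 0.673, 0.001, 0.0]
ft_force: [0.6, 0.8, 0.3]
finger_gap: 0.0004
```

```bash
python3 -m crank '[[1,-0.05,-0.48,-0.05,0],[1,-0.05,-0.48,-0.05,0],[1,-0.05,-0.5,-0.15,0],[1,-0.05,-0.5,-0.15,0],[1,-0.05,-0.5,-0.15,0],[1,-0.05,-0.47,-0.24,0],[1,-0.05,-0.47,-0.24,0],[1,-0.05,-0.47,-0.24,0],[1,-0.03,-0.32,-0.23,0],[1,-0.03,-0.32,-0.23,0]]'
python3 -m crank '[[1,-0.04,-0.4,-0.34,0],[1,-0.04,-0.4,-0.34,0],[1,-0.04,-0.36,-0.39,0],[1,-0.03,-0.32,-0.4,0],[1,-0.03,-0.3,-0.46,0],[1,-0.02,-0.24,-0.46,0],[1,0,0,0,0]]'
```

```text
clock: 4.03
eef_pos: [0.5162, -0.0038, 0.2971]
eef_rot: [0.739, 0.673, -0.0, -0.0]
ft_force: [-1.3, 0.7, -0.6]
finger_gap: 0.0004
clock: 4.9
eef_pos: [0.5142, -0.024, 0.273]
eef_rot: [0.74, 0.673, -0.0, -0.0]
ft_force: [-0.9, -0.0, -0.2]
finger_gap: 0.0006
```

```bash
python3 -m crank '[[1,-0.02,-0.2,-0.35,0],[1,-0.02,-0.14,-0.37,0],[1,-0.01,-0.12,-0.38,0],[1,-0.01,-0.1,-0.38,0],[1,0,0,0,0]]'
python3 - <<'E'
from h import *
from rig import r,camera
c=camera("scene");np.savez("pics/s2.npz",**{k:np.array(c[k]) for k in c})
i=c["img"][195:315,250:360,::-1];i=cv2.resize(i,(550,600),interpolation=cv2.INTER_CUBIC);cv2.imwrite("pics/s2.png",i)
s=r.sense();print(s["eef_pos"],s["ft_force"])
E
```

```text
clock: 5.52
eef_pos: [0.5136, -0.0294, 0.2583]
eef_rot: [0.739, 0.673, -0.0, -0.0]
ft_force: [-0.1, -0.0, 0.4]
finger_gap: 0.0005
[ 0.51357198 -0.02934151  0.25838511] [ 0.49566128  1.04156083 -1.00157436]
```

View pics/s2.png

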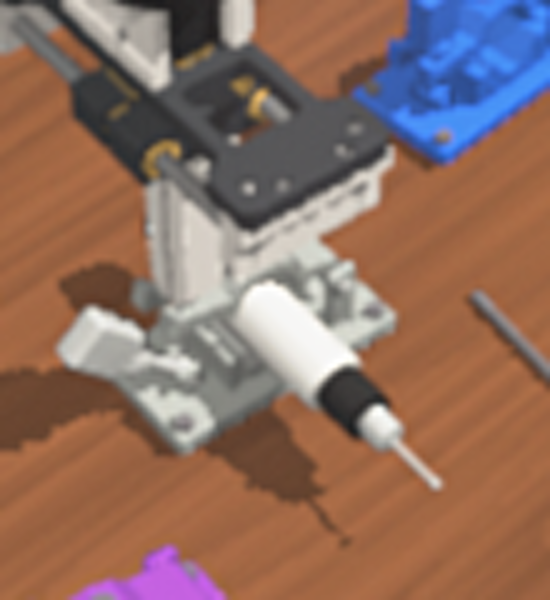

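```bash
python3 -m crank '[[1,0,-0.2,-0.1,0],[1,0,-0.2,-0.1,0],[1,0,0,-0.1,0],[1,0,0,-0.1,0]]'
python3 -m crank '[[1,0,0,-0.1,0],[1,0,0,-0.05,0]]'
```

```text
clock: 6.08
eef_pos: [0.5137, -0.0335, 0.2546]
eef_rot: [0.739, 0.673, -0.0, 0.0]
ft_force: [-0.1, 0.6, 0.3]
finger_gap: 0.0004
clock: 6.32
eef_pos: [0.5137, -0.0334, 0.2531]
eef_rot: [0.739, 0.673, -0.0, -0.0]
ft_force: [0.8, -0.2, 0.7]
finger_gap: 0.0002
```

```bash
python3 -m crank '[[1,0,0,-0.05,0],[1,0,0,-0.05,0]]'
for i in 1; do :; done
python3 -m crank '[[1,0,0,-0.05,0],[1,0,0,-0.05,0]]'
```

```text
clock: 6.58
eef_pos: [0.5137, -0.0334, 0.2521]
eef_rot: [0.739, 0.673, -0.0, 0.0]
ft_force: [-0.5, -0.1, -0.5]
finger_gap: 0.0005
clock: 6.82
eef_pos: [0.5137, -0.0333, 0.2511]
eef_rot: [0.739, 0.673, 0.0, 0.0]
ft_force: [0.6, 0.2, 0.0]
finger_gap: 0.0002
```

```bash
python3 -m crank '[[1,0,0,-0.05,0],[1,0,0,-0.05,0]]'
```

```text
clock: 7.08
eef_pos: [0.5137, -0.0334, 0.2501]
eef_rot: [0.739, 0.673, 0.0, -0.0]
ft_force: [-0.3, 0.4, 0.9]
finger_gap: 0.0006
```

```bash
python3 -m crank '[[1,0,0,-0.05,0],[1,0,0,-0.03,0]]'
```

```text
clock: 7.32
eef_pos: [0.5137, -0.0333, 0.2493]
eef_rot: [0.739, 0.673, -0.0, -0.0]
ft_force: [0.2, -0.4, 0.4]
finger_gap: 0.0004
```

```bash
python3 -m crank '[[1,0,0,-0.05,0],[1,0,0,-0.03,0]]'
```

```text
clock: 7.58
eef_pos: [0.5137, -0.0334, 0.2485]
eef_rot: [0.739, 0.673, -0.0, -0.0]
ft_force: [-0.2, -1.1, 1.4]
finger_gap: 0.0005
```

```bash
python3 -m crank '[[1,0,0,-0.05,0],[1,0,0,-0.03,0]]'
```

```text
clock: 7.82
eef_pos: [0.5137, -0.0333, 0.2477]
eef_rot: [0.739, 0.673, -0.0, -0.0]
ft_force: [-0.2, -0.6, 0.2]
finger_gap: 0.0005
```

```bash
python3 -m crank '[[1,0,0,-0.04,0],[1,0,0,-0.04,0]]'
```

```text
clock: 8.07
eef_pos: [0.5137, -0.0334, 0.2469]
eef_rot: [0.739, 0.673, 0.0, -0.0]
ft_force: [0.5, -0.2, 0.9]
finger_gap: 0.0007
```

```bash
python3 -m crank '[[1,0,0,-0.04,0],[1,0,0,-0.03,0]]'
```

```text
clock: 8.32
eef_pos: [0.5137, -0.0333, 0.2462]
eef_rot: [0.739, 0.673, 0.0, -0.0]
ft_force: [-0.1, 0.6, 0.3]
finger_gap: 0.0006
```

```bash
python3 -m crank '[[1,0,0,-0.04,0],[1,0,0,-0.03,0]]'
```

```text
clock: 8.57
eef_pos: [0.5137, -0.0334, 0.2455]
eef_rot: [0.739, 0.673, -0.0, -0.0]
ft_force: [-0.2, 0.5, 0.5]
finger_gap: 0.0004
```

```bash
python3 -m crank '[[1,0,0,-0.04,0],[1,0,0,-0.03,0]]'
```

```text
clock: 8.82
eef_pos: [0.5137, -0.0334, 0.2449]
eef_rot: [0.739, 0.673, 0.0, 0.0]
ft_force: [-0.6, -0.4, 0.6]
finger_gap: 0.0005
```

```bash
python3 -m crank '[[1,0,0,-0.03,0],[1,0,0,-0.03,0]]'
```

```text
clock: 9.07
eef_pos: [0.5137, -0.0334, 0.2445]
eef_rot: [0.739, 0.673, -0.0, 0.0]
ft_force: [-1.6, -0.6, 3.7]
finger_gap: 0.0004
```

```bash
python3 -m crank '[[1,0,0,-0.03,0],[1,0,0,-0.03,0]]'
```

```text
clock: 9.32
eef_pos: [0.5138, -0.0334, 0.2443]
eef_rot: [0.739, 0.673, -0.0, 0.0]
ft_force: [-1.8, -0.1, 6.5]
finger_gap: 0.0005
```

The half bears: contact began at about z 0.2446, and I'm pressing with 6.5 N. Now I lift off and look at the bolt from the -y side.

```bash
python3 -m crank '[[1,0,0,0,0],[1,0,0,0.5,0],[1,0,0,4,0],[1,0,0,5,0],[0.3,-0.5,-5.3,0,0],[0.3,-0.5,-5.3,0,0],[0.3,0,0,0,0],[0.3,0,0,0,0]]'
python3 - <<'E'
from h import *
from rig import r,camera
s=r.sense();print(s["eef_pos"],s["finger_gap"],toc(s["eef_pos"]))
c=camera("wrist");np.savez("pics/w3.npz",**{k:np.array(c[k]) for k in c});cv2.imwrite("pics/w3.png",c["img"][:,:,::-1])
P=toc(pts(c))*1000;hs=cv2.cvtColor(c["img"],cv2.COLOR_RGB2HSV)
m=(hs[...,1]<60)&(abs(P[...,0])<16)&(P[...,2]>8)&(P[...,2]<110)
v,u=np.nonzero(m);print(u.min(),u.max(),v.min(),v.max())
Q=P[m]
q=Q[(Q[:,1]<-42)&(Q[:,2]>30)&(abs(Q[:,0])<14)];print("nut",len(q),np.percentile(q,[1,50,99],axis=0).round(1))
for b in np.arange(.6,.86,.04):
    d=np.array([-np.sin(b),np.cos(b)]);e=q[:,1:]-[-36,14];al=e@d;pe=e@[np.cos(b),np.sin(b)]
    print(round(b,2),"along",np.percentile(al,[99]).round(1),"perp",np.percentile(pe[al>50],[1,99]).round(1),"std of top",)
t=Q[(Q[:,1]<-22)&(Q[:,1]>-60)&(Q[:,2]>38)&(abs(Q[:,0])>5)&(Q[:,1]>-50)];print("lug",np.percentile(t,[1,50,99],axis=0).round(1))
pl=Q[(abs(Q[:,2]-10)<2)];print("plate y",np.percentile(pl,[.5,99.5],axis=0).round(1))
E
```

```text
clock: 10.32
eef_pos: [0.5035, -0.1391, 0.3382]
eef_rot: [0.74, 0.673, 0.0, -0.001]
ft_force: [-0.2, 0.6, 0.3]
finger_gap: 0.0325
[ 0.50348325 -0.13910403  0.33824357] 0.03250979599455216 [-1.16948681e-04 -1.39530144e-01  3.38243569e-01]
299 349 0 183
nut 1848 [[-12.6 -89.8  31.7]
 [ -0.7 -63.8  63.7]
 [ 11.2 -42.3  76.3]]
0.6 along [73.7] perp [-16.8   7.4] std of top
0.64 along [73.6] perp [-13.9   9.5] std of top
0.68 along [73.6] perp [-11.1  11.7] std of top
0.72 along [73.4] perp [-8.2 14. ] std of top
0.76 along [73.4] perp [-5.3 16.5] std of top
0.8 along [73.3] perp [-2.4 19.1] std of top
0.84 along [73.2] perp [ 0.5 21.8] std of top
lug [[-13.3 -49.5  43.6]
 [ -6.  -35.4  45.4]
 [ 11.9 -22.4  50.8]]
plate y [[-15.8 -56.    8.2]
 [ 15.9 -24.   11.8]]
```

View pics/w3.png

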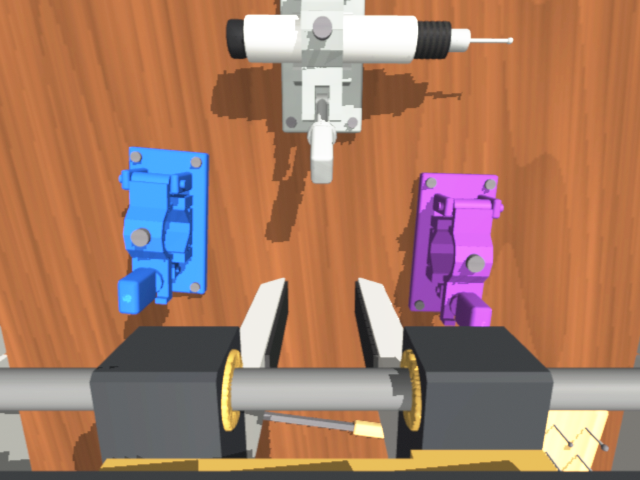

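Nut tab at pixel (321,160) between the open fingers' line; bolt 0.68 rad, nut about 7.5 mm out, lug seated at z 0.044 with the slot open to the bolt. I'll go and pinch the tab.

```bash
python3 -m crank '[[0.3,0.3,3.0,0,0],[0.3,0.3,3.1,0,0],[0.3,0,0,-3,0],[0.3,0,0,-3,0],[0.3,0,0,-2,0],[0.3,0,0,-1.2,0],[0.3,0,0,0,0]]'
python3 - <<'E'
from h import *
from rig import r
s=r.sense();print(toc(s["eef_pos"]),s["ft_force"])
E
python3 -m crank '[[0.6,0,0,0,0],[1,0,0,0,0],[1,0,0,0,0],[1,0,0,0,0]]'
```

```text
clock: 11.25
eef_pos: [0.5093, -0.0774, 0.2458]
eef_rot: [0.739, 0.674, -0.0, -0.001]
ft_force: [-0.2, 1.0, 0.5]
finger_gap: 0.033
[-0.00052533 -0.07758154  0.24582255] [-0.22903348  1.01236403  0.4886468 ]
clock: 11.75
eef_pos: [0.5095, -0.0787, 0.2474]
eef_rot: [0.74, 0.673, -0.0, -0.0]
ft_force: [-4.4, -0.7, 5.4]
finger_gap: 0.0137
```

```bash
python3 -m crank '[[1,-0.01,-0.12,0.15,0],[1,-0.01,-0.13,0.16,0],[1,-0.01,-0.12,0.15,0],[1,-0.01,-0.13,0.16,0]]'
python3 -m crank '[[1,-0.02,-0.12,0.15,0],[1,-0.01,-0.13,0.16,0],[1,-0.01,-0.1,0.13,0],[1,0,0,0,0]]'
python3 - <<'E'
from h import *
from rig import r
s=r.sense();p=toc(s["eef_pos"])-[0,0,.18];print(p,s["ft_force"],s["ft_torque"]);e=p[1:]-[-.036,.014];print(np.hypot(*e),np.arctan2(-e[0],e[1]))
E
```

```text
clock: 12.25
eef_pos: [0.509, -0.0828, 0.2519]
eef_rot: [0.739, 0.673, 0.0, -0.001]
ft_force: [2.7, 4.6, -8.9]
finger_gap: 0.0139
clock: 12.75
eef_pos: [0.5086, -0.087, 0.2573]
eef_rot: [0.739, 0.673, -0.0, -0.0]
ft_force: [-0.1, 3.6, -7.0]
finger_gap: 0.0139
[-0.00025177 -0.0871233   0.07728333] [-0.05205306  3.55435671 -7.00973439] [ 0.57984186 -0.07849872 -0.1014569 ]
0.08135337068489523 0.679507887187589
```

```bash
python3 -m crank '[[1,0.04,0.43,0.3,0],[1,0.04,0.43,0.3,0],[1,0.05,0.46,0.25,0],[1,0.05,0.46,0.25,0],[1,0.05,0.46,0.17,0],[1,0.05,0.46,0.17,0]]'
python3 -m crank '[[1,0.04,0.39,0.1,0],[1,0.04,0.39,0.1,0],[1,0.04,0.4,0.06,0],[1,0.04,0.4,0.06,0],[1,0,0,0,0]]'
python3 - <<'E'
from h import *
from rig import r,camera
s=r.sense();p=toc(s["eef_pos"])-[0,0,.18];print(p,s["ft_force"],s["ft_torque"]);e=p[1:]-[-.036,.014];print(np.hypot(*e),np.arctan2(-e[0],e[1]))
c=camera("scene");i=c["img"][195:315,250:360,::-1];i=cv2.resize(i,(550,600),interpolation=cv2.INTER_CUBIC);cv2.imwrite("pics/s4.png",i)
E
```

```text
clock: 13.5
eef_pos: [0.5115, -0.0601, 0.2723]
eef_rot: [0.739, 0.673, -0.001, 0.0]
ft_force: [-4.0, -4.1, -4.0]
finger_gap: 0.0138
clock: 14.12
eef_pos: [0.5131, -0.0442, 0.2758]
eef_rot: [0.739, 0.673, -0.001, 0.0]
ft_force: [-5.2, -4.8, -2.0]
finger_gap: 0.0137
[-0.00016299 -0.04419102  0.09580232] [-5.20340147 -4.84434689 -2.03014064] [-1.07257802  1.03940703 -0.08992214]
0.08221138915044089 0.09979916671964852
```

View pics/s4.png

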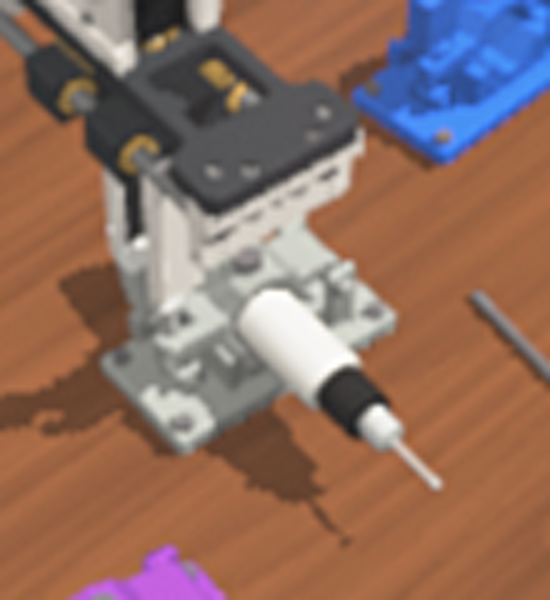

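```bash
python3 -m crank '[[1,-0.02,0.3,0.02,0],[1,0.02,0.2,0.0,0]]'
python3 -m crank '[[1,0.02,0.15,0,0],[1,0.01,0.15,0,0]]'
python3 - <<'E'
from h import *
from rig import r
s=r.sense();p=toc(s["eef_pos"])-[0,0,.18];print(p,s["ft_force"],s["ft_torque"])
E
```

```text
clock: 14.42
eef_pos: [0.5133, -0.0396, 0.2762]
eef_rot: [0.739, 0.673, -0.001, 0.001]
ft_force: [-4.2, -5.6, -0.6]
finger_gap: 0.0136
clock: 14.68
eef_pos: [0.5136, -0.0367, 0.2764]
eef_rot: [0.739, 0.673, -0.001, 0.001]
ft_force: [-4.3, -4.9, 0.5]
finger_gap: 0.0138
[-0.00040058 -0.03659911  0.09639098] [-4.32476125 -4.85080798  0.46572201] [-1.37045039  1.01812968 -0.09288724]
```

```bash
python3 -m crank '[[1,0.01,0.1,0,0],[1,0.01,0.1,0,0]]'
python3 -m crank '[[1,0.01,0.1,0,0]]'
```

```text
clock: 14.92
eef_pos: [0.5138, -0.0347, 0.2765]
eef_rot: [0.739, 0.673, -0.001, 0.001]
ft_force: [-4.7, -4.9, -0.7]
finger_gap: 0.0135
clock: 15.05
eef_pos: [0.5139, -0.0337, 0.2765]
eef_rot: [0.739, 0.673, -0.001, 0.001]
ft_force: [-3.7, -4.9, 0.4]
finger_gap: 0.0139
```

```bash
python3 -m crank '[[1,0.01,0.1,0,0]]'
```

```text
clock: 15.18
eef_pos: [0.514, -0.0327, 0.2765]
eef_rot: [0.739, 0.673, -0.001, 0.001]
ft_force: [-5.0, -4.3, -0.1]
finger_gap: 0.0135
```

```bash
python3 -m crank '[[1,0.01,0.07,0,0]]'
```

```text
clock: 15.3
eef_pos: [0.5141, -0.032, 0.2765]
eef_rot: [0.739, 0.673, -0.001, 0.001]
ft_force: [-5.6, -4.9, 1.0]
finger_gap: 0.0138
```

```bash
python3 -m crank '[[1,0,0.07,0,0]]'
```

```text
clock: 15.42
eef_pos: [0.5141, -0.0313, 0.2765]
eef_rot: [0.739, 0.673, -0.001, 0.001]
ft_force: [-5.4, -6.0, -0.8]
finger_gap: 0.0139
```

```bash
python3 -m crank '[[1,0.01,0.06,0,0]]'
```

```text
clock: 15.55
eef_pos: [0.5142, -0.0307, 0.2764]
eef_rot: [0.739, 0.673, -0.001, 0.001]
ft_force: [-4.7, -3.8, 0.1]
finger_gap: 0.014
```

```bash
python3 -m crank '[[1,0,0.06,0,0]]'
```

```text
clock: 15.68
eef_pos: [0.5143, -0.0301, 0.2765]
eef_rot: [0.739, 0.673, -0.001, 0.001]
ft_force: [-4.7, -4.0, 0.8]
finger_gap: 0.0138
```

```bash
python3 -m crank '[[1,0.01,0.06,0,0]]'
```

```text
clock: 15.8
eef_pos: [0.5143, -0.0295, 0.2764]
eef_rot: [0.739, 0.673, -0.001, 0.001]
ft_force: [-4.9, -5.3, -0.1]
finger_gap: 0.0137
```

```bash
python3 -m crank '[[1,0,0.06,0,0]]'
```

```text
clock: 15.92
eef_pos: [0.5143, -0.0288, 0.2764]
eef_rot: [0.739, 0.673, -0.001, 0.001]
ft_force: [-3.8, -5.9, -1.3]
finger_gap: 0.0141
```

```bash
python3 -m crank '[[1,0.01,0.06,0,0]]'
python3 - <<'E'
from h import *
from rig import r,camera
s=r.sense();print(toc(s["eef_pos"]),s["ft_force"],s["ft_torque"])
c=camera("wrist");np.savez("pics/w5.npz",**{k:np.array(c[k]) for k in c});cv2.imwrite("pics/w5.png",cv2.resize(c["img"][120:400,200:480,::-1],(600,600),interpolation=cv2.INTER_CUBIC))
P=toc(pts(c))*1000;g=P[(cv2.cvtColor(c["img"],cv2.COLOR_RGB2HSV)[...,1]<60)]
pl=g[(abs(g[:,2]-10)<1.5)&(abs(g[:,0])<34)&(abs(g[:,1])<70)];print("plate",len(pl),np.percentile(pl,[1,99],axis=0).round(1))
for z0 in range(40,112,4):
    k=g[(abs(g[:,0])<6)&(g[:,1]<-10)&(g[:,1]>-75)&(g[:,2]>=z0)&(g[:,2]<z0+4)]
    if len(k)>4:print(z0,len(k),np.percentile(k[:,1],[2,98]).round(1))
E
```

```text
clock: 16.05
eef_pos: [0.5144, -0.0282, 0.2763]
eef_rot: [0.739, 0.673, -0.001, 0.001]
ft_force: [-3.9, -5.9, -0.6]
finger_gap: 0.0137
[-0.00043834 -0.02812827  0.27632767] [-3.89177154 -5.86480917 -0.6473191 ] [-1.37113728  0.9870034  -0.06499473]
plate 4655 [[-30.3 -45.3   8.6]
 [ 28.4  58.7  11.3]]
40 40 [-31.  -18.5]
44 442 [-29.3 -15.1]
48 117 [-15.1 -10.6]
52 29 [-11.  -10.1]
60 5 [-23.9 -23.6]
68 13 [-22.8 -21.3]
72 62 [-23.6 -20.8]
76 65 [-23.  -20.9]
80 63 [-22.8 -20.7]
84 69 [-23.2 -20.6]
88 82 [-22.7 -20.3]
92 79 [-22.3 -20.3]
96 703 [-43.4 -20.7]
100 654 [-42.4 -22.6]
```

View pics/w5.png

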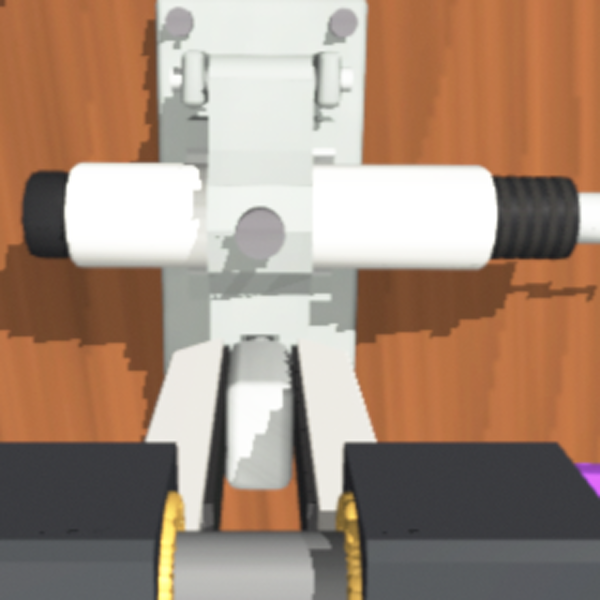

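```bash
python3 - <<'E'
from h import *
c=dict(np.load("pics/w5.npz"));P=toc(pts(c))*1000
g=P[(cv2.cvtColor(c["img"],cv2.COLOR_RGB2HSV)[...,1]<60)]
for z0 in range(72,116,4):
    f=g[(abs(g[:,0])>9)&(abs(g[:,0])<19)&(g[:,1]<-5)&(g[:,1]>-75)&(g[:,2]>=z0)&(g[:,2]<z0+4)]
    t=g[(abs(g[:,0])<6)&(g[:,1]<-10)&(g[:,1]>-75)&(g[:,2]>=z0)&(g[:,2]<z0+4)]
    print(z0,"finger",len(f),np.percentile(f[:,1],[5,50,95]).round(1) if len(f)>4 else "","tab",np.percentile(t[:,1],[5,50,95]).round(1) if len(t)>4 else "")
t=g[(abs(g[:,0])<5)&(g[:,1]<-10)&(g[:,1]>-60)&(g[:,2]>97)&(g[:,2]<106)]
A=np.c_[t[:,1],np.ones(len(t))];k=np.linalg.lstsq(A,t[:,2],rcond=None)[0];print("top slope",k, t[:,1].min(),t[:,1].max(),t[:,2].min(),t[:,2].max())
# lug slot: floor & prong ends
for x0 in(-10,0,10):
    q=g[(abs(g[:,0]-x0)<1.5)&(g[:,1]<-5)&(g[:,1]>-60)&(g[:,2]>40)&(g[:,2]<60)];print(x0,len(q),np.percentile(q,[1,50,99],axis=0).round(1) if len(q) else "")
E
```

```text
72 finger 0  tab [-22.6 -21.3 -20.9]
76 finger 23 [-20.4 -18.8 -18.6] tab [-22.5 -21.2 -20.9]
80 finger 63 [-19.1 -18.7 -18.4] tab [-21.9 -21.2 -20.8]
84 finger 118 [-19.1 -18.7 -18.3] tab [-22.3 -21.1 -20.7]
88 finger 137 [-19.2 -18.7 -18.4] tab [-21.9 -21.  -20.5]
92 finger 130 [-19.1 -18.7 -18.3] tab [-21.6 -20.9 -20.4]
96 finger 148 [-19.1 -18.7 -18.4] tab [-42.5 -28.1 -20.9]
100 finger 164 [-19.2 -18.7 -18.3] tab [-41.7 -33.3 -23.5]
104 finger 173 [-19.1 -18.7 -18.3] tab 
108 finger 187 [-19.1 -18.7 -18.3] tab 
112 finger 204 [-19.2 -18.7 -18.2] tab 
top slope [-4.82567472e-02  9.84452338e+01] -43.90000409512108 -20.296379825739354 97.0567402822394 101.96692343733623
-10 214 [[-11.4 -30.8  43.7]
 [-10.  -18.2  46.1]
 [ -8.5  -5.1  54.8]]
0 186 [[ -1.1 -30.5  40.6]
 [  0.1 -18.6  45.7]
 [  1.3  -6.1  55.2]]
10 215 [[  8.6 -29.8  43.7]
 [  9.9 -18.5  45.8]
 [ 11.4  -5.4  55.2]]
```

The fingers have crept about 6 mm inward relative to the tab, and the bolt is at or near the slot floor with only about 5 N. I'll back off, open, and measure the tab free.

```bash
python3 -m crank '[[1,-0.02,-0.15,0,0],[1,-0.02,-0.15,0,0],[1,0,0,0,0]]'
python3 -m crank '[[0.5,0,0,0,0],[0.4,0,0,0,0],[0.4,0,0,0,0]]'
cat >> h.py <<'E'
def tab():
    from rig import r,camera
    s=r.sense();p=toc(s["eef_pos"])*1000;c=camera("wrist");P=toc(pts(c))*1000
    g=P[(cv2.cvtColor(c["img"],cv2.COLOR_RGB2HSV)[...,1]<60)]
    f=g[(abs(g[:,0])>8)&(abs(g[:,0])<30)&(abs(g[:,1]-p[1]-9)<6)&(g[:,2]>80)&(g[:,2]<110)]
    fb=np.median(f[:,1])-p[1]-8 if len(f)>20 else np.nan
    q=g[(abs(g[:,0])<5)&(g[:,1]>-60)&(g[:,1]<-10)]
    zt=np.percentile(q[(q[:,2]<115)][:,2],99.5)
    t=q[(q[:,2]>zt-4)&(q[:,2]<zt+1)]
    fr=q[(q[:,2]>zt-28)&(q[:,2]<zt-6)]
    k=np.polyfit(fr[:,2],fr[:,1],1) if len(fr)>20 else None
    k2=np.polyfit(t[:,1],t[:,2],1)
    w=g[(abs(g[:,1]-fr[:,1].mean())<8)&(abs(g[:,0])<11)&(abs(g[:,2]-zt+8)<6)]
    print("tcp",p.round(1),"F",s["ft_force"].round(1),"gap",s["finger_gap"],"finger bias",fb,"top z",zt,"top y",np.percentile(t[:,1],[1,99]).round(1),"slope",k2[0],"front y at mid",np.median(fr[:,1]),"front tilt",k[0],"x",np.percentile(t[:,0],[1,99]))
E
python3 -c "
from h import *
tab()"
```

```text
clock: 16.48
eef_pos: [0.5142, -0.0301, 0.2763]
eef_rot: [0.74, 0.673, 0.001, -0.0]
ft_force: [-5.4, 0.9, 5.3]
finger_gap: 0.0136
clock: 16.85
eef_pos: [0.5145, -0.0306, 0.2754]
eef_rot: [0.739, 0.673, 0.001, 0.001]
ft_force: [0.7, -0.3, 0.4]
finger_gap: 0.0281
tcp [-1.000e-01 -3.050e+01  2.754e+02] F [ 0.7 -0.3  0.4] gap 0.02810047031344063 finger bias 1.835666402401685 top z 101.68849490415435 top y [-44.7 -22.1] slope -0.032570609624507356 front y at mid -22.09241078898806 front tilt 0.008509026688270013 x [-4.93431568  4.93633848]
```

```bash
python3 -m crank '[[0.4,-0.06,-0.25,0,0],[0.4,-0.03,-0.2,0,0],[0.4,0,0,0,0],[1,0,0,0,0],[1,0,0,0,0],[1,0,0,0,0]]'
python3 -c "
from h import *
tab()"
```

```text
clock: 17.65
eef_pos: [0.5133, -0.0352, 0.2751]
eef_rot: [0.74, 0.673, 0.0, 0.0]
ft_force: [1.7, -0.4, -1.7]
finger_gap: 0.0138
tcp [ -0.9 -35.1 275.1] F [ 1.7 -0.4 -1.7] gap 0.0138258181100113 finger bias 1.9103538467976193 top z 101.65494201504309 top y [-44.5 -22.1] slope -0.0325249420915754 front y at mid -22.057192665850906 front tilt 0.005552363513080781 x [-4.60809732  4.88800127]
```

```bash
python3 -m crank '[[1,0,0,-0.15,0],[1,0,0,-0.15,0],[1,0,0,-0.15,0]]'
python3 -m crank '[[1,0,0,-0.2,0],[1,0,0,-0.2,0],[1,0,0,-0.2,0],[1,0,0,0,0]]'
python3 -c "
from h import *
tab()"
```

```text
clock: 18.08
eef_pos: [0.5135, -0.0352, 0.2721]
eef_rot: [0.739, 0.673, 0.0, 0.0]
ft_force: [-2.1, -0.3, 8.9]
finger_gap: 0.0137
clock: 18.58
eef_pos: [0.5134, -0.0352, 0.2659]
eef_rot: [0.739, 0.673, 0.0, 0.0]
ft_force: [-2.5, -0.6, 6.9]
finger_gap: 0.0138
tcp [ -0.7 -35.2 265.9] F [-2.5 -0.6  6.9] gap 0.013842341144361746 finger bias 1.826414812211734 top z 92.54293290524592 top y [-44.7 -22.2] slope -0.026068175998019257 front y at mid -22.17828884926458 front tilt 0.008113833384258516 x [-4.92562432  4.91396196]
```

```bash
python3 -m crank '[[1,0,0,-0.15,0],[1,0,0,-0.15,0],[1,0,0,-0.1,0]]'
python3 -m crank '[[1,0,0,-0.1,0],[1,0,0,-0.1,0]]'
```

```text
clock: 19.0
eef_pos: [0.5135, -0.0353, 0.2621]
eef_rot: [0.739, 0.673, 0.0, 0.0]
ft_force: [-2.0, 0.1, 9.3]
finger_gap: 0.0139
clock: 19.25
eef_pos: [0.5134, -0.0353, 0.2601]
eef_rot: [0.739, 0.673, 0.0, 0.0]
ft_force: [-1.8, 0.8, 9.0]
finger_gap: 0.0139
```

```bash
python3 -m crank '[[1,0,0,-0.07,0],[1,0,0,-0.05,0]]'
```

```text
clock: 19.5
eef_pos: [0.5135, -0.0353, 0.259]
eef_rot: [0.739, 0.673, 0.0, 0.0]
ft_force: [-2.0, 1.2, 7.8]
finger_gap: 0.0138
```

```bash
python3 -m crank '[[1,0,0,-0.05,0],[1,0,0,-0.05,0]]'
```

```text
clock: 19.75
eef_pos: [0.5135, -0.0353, 0.258]
eef_rot: [0.739, 0.673, 0.0, 0.0]
ft_force: [-2.9, -0.6, 8.2]
finger_gap: 0.0138
```

```bash
python3 -m crank '[[1,0,0,-0.04,0],[1,0,0,-0.03,0]]'
```

```text
clock: 20.0
eef_pos: [0.5135, -0.0353, 0.2578]
eef_rot: [0.739, 0.673, 0.0, 0.0]
ft_force: [-4.1, 0.0, 12.7]
finger_gap: 0.0136
```

```bash
python3 -m crank '[[1,0,0,-0.03,0],[1,0,0,-0.02,0]]'
```

```text
clock: 20.25
eef_pos: [0.5135, -0.0353, 0.2577]
eef_rot: [0.739, 0.673, -0.0, 0.0]
ft_force: [-4.9, -0.1, 15.1]
finger_gap: 0.0134
```

```bash
python3 -m crank '[[1,0,0,-0.03,0],[1,0,0,0,0]]'
```

```text
clock: 20.5
eef_pos: [0.5136, -0.0353, 0.2576]
eef_rot: [0.739, 0.673, -0.0, 0.0]
ft_force: [-5.0, 0.2, 15.9]
finger_gap: 0.0136
```

```bash
python3 - <<'E'
from h import *
tab()
from rig import camera
c=camera("scene");np.savez("pics/s6.npz",**{k:np.array(c[k]) for k in c})
E
```

```text
tcp [ -0.6 -35.2 257.6] F [-5.   0.2 15.9] gap 0.013558564847559388 finger bias 1.7749636228359336 top z 84.16190719043851 top y [-44.9 -22.2] slope -0.02981228763261018 front y at mid -22.277783925191283 front tilt 0.009574975272185576 x [-4.85361475  4.91371831]
```

Seated at 15.9 N: tab top at 84.2 mm puts the nut's underside at 46.2 mm, on the lug face and below the lip tops at about 49.5. Now I release and withdraw.

```bash
python3 -m crank '[[0.5,0,0,0,0],[0.4,0,0,0,0],[0.4,0,0,0,0]]'
python3 -c "
from h import *
tab()"
python3 -m crank '[[0.4,0,0,1,0],[0.4,0,0,3,0],[0.4,0,0,5,0],[0.4,-0.5,-5,2,0],[0.4,-0.5,-5,0,0],[0.4,0,0,0,0]]'
python3 - <<'E'
from h import *
from rig import camera,r
c=camera("wrist");P=toc(pts(c))*1000
g=P[(cv2.cvtColor(c["img"],cv2.COLOR_RGB2HSV)[...,1]<60)]
t=g[(abs(g[:,0])<5)&(g[:,1]<-15)&(g[:,1]>-55)&(g[:,2]>78)&(g[:,2]<95)];print("tab top",np.percentile(t,[1,50,99],axis=0).round(1))
t=g[(abs(g[:,0])<10)&(g[:,1]<-15)&(g[:,1]>-55)&(g[:,2]>38)&(g[:,2]<56)];print("lug/collar",np.percentile(t,[1,50,99],axis=0).round(1))
v,u=proj(c,tow([0,-.036,.06]))[0][::-1];v,u=int(v),int(u);print(u,v)
b=c["img"][max(0,v-130):v+110,max(0,u-130):u+130,::-1]
s=camera("scene")["img"][195:315,250:360,::-1]
cv2.imwrite("pics/f7.png",np.hstack([cv2.resize(b,(400,400)),cv2.resize(s,(367,400),interpolation=cv2.INTER_CUBIC)]))
E
```

```text
clock: 20.98
eef_pos: [0.5128, -0.0351, 0.2544]
eef_rot: [0.739, 0.673, -0.0, -0.0]
ft_force: [0.0, 0.6, 0.1]
finger_gap: 0.0278
tcp [ -1.3 -35.1 254.4] F [0.  0.6 0.1] gap 0.02781615587594196 finger bias 1.7868963305748267 top z 84.11270549948047 top y [-45.  -22.2] slope -0.02634781837392896 front y at mid -22.283468794061832 front tilt 0.005541706607889555 x [-4.92476565  4.8267491 ]
clock: 21.78
eef_pos: [0.503, -0.1379, 0.3662]
eef_rot: [0.741, 0.672, 0.0, 0.001]
ft_force: [-0.7, -0.0, 0.3]
finger_gap: 0.0278
tab top [[ -4.7 -45.6  79.3]
 [ -0.3 -34.3  82.8]
 [  4.8 -22.2  84.5]]
lug/collar [[ -9.6 -50.4  43.7]
 [  5.7 -34.3  46.3]
 [ 10.  -15.1  54.8]]
322 100
```

View pics/f7.png

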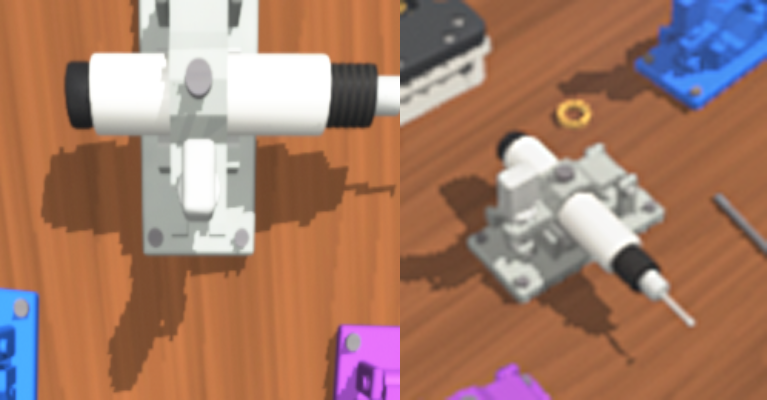

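The picture shows the half closed over the barrel, the bolt upright in the slot and the nut seated, at left crop pixel (198,180). The handpiece and bystanders look unmoved.

```bash
python3 -c "
from rig import workorder,r
print(r.sense()['ft_force']);print(workorder.close_job())"
```

```text
[ 0.47154296  0.27976871 -0.7521831 ]
the job is handed in; nothing more can be done
None
```

The handpiece is locked in its clamp and the job is handed in, at about 22 s of the 58 s allowed.

- **Hinged half:** I swung it over with shut fingers until the pad bore on the barrel, pressing the lug with about 6.5 N.
- **Bolt and nut:** I drew the nut out to about 21 mm and swung the bolt upright into the slot. I then pushed the nut past the lips onto the lug with about 16 N and let go.

**Last checks:**
- After I let go, the tab top stayed at 84.1 mm. That puts the nut's underside about 46 mm up, on the lug face and below the lips (about 49.5 mm).
- The bolt is within about 0.03 rad of upright.
- The wrist force is about zero, and the gripper is open and clear.
- By eye in the final picture, the handpiece, ring and hex key had not moved; I did not measure them again.

**What disagreed:**
- The wrist camera read about 1.5 to 2 mm off in the clamp's y, within its stated calibration.
- While I felt for the slot floor with about 5 N, the fingers crept about 6 mm along the tab, and I felt no clear stop. I backed off, took hold of the tab again at its centre and carried on, so the bolt was not forced.

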